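# Seal the push-top canisters and put the row back

### The job

Tidy up after breakfast: see to it that all three storage canisters are sealed, each wooden push-top clicked down and caught (at least one is open and at least one already sealed, and a sealed one pops open if you click it, so feel how high each top stands first), and slide the canister that was left out in front back against the rail, so that all three stand upright along it. Leave the other things on the table where they are.

Things in the scene. Friction and masses are not known exactly. Their poses are not given: they have to be found in the camera images.
- rail: fixed dark wooden guard rail near the far side of the table, 620 mm long, 18 mm thick, top 38 mm above the table. Origin at its middle on the table top; its y axis runs along the rail, its -x axis points from the rail towards the robot. The canisters stand against its robot-side face, which lies 9 mm to -x of the origin.
- canister_a: one of three alike loose storage canisters, white ceramic, wooden collar and push-top: 90 mm across, rim 110 mm high, 0.6 to 1 kg, too wide to grip. Origin: centre of its underside, z up; yaw means nothing. Touching the rail, its origin is 54 mm from the rail's origin along the rail's -x. Two start at the rail (2 to 6 mm gaps), the third 50 to 110 mm in front of the space between them.
- canister_a_top (a point): centre of its plunger's top, a 54 mm disc in a 60 mm bore. Pen-like catch: up (open) 108 mm above the canister's underside, caught down (sealed) 102.5. Pressed 12-13 mm below up (or to the stop) and let go, an open one stays down, a sealed one pops up; under 10 mm does nothing; solid stop at 13. Spring: 3 N up, 3.6 N sealed, 4.5 N at full press, so a 1-2 N touch finds the height without moving it.
- canister_b: one of three alike loose storage canisters, white ceramic, wooden collar and push-top: 90 mm across, rim 110 mm high, 0.6 to 1 kg, too wide to grip. Origin: centre of its underside, z up; yaw means nothing. Touching the rail, its origin is 54 mm from the rail's origin along the rail's -x. Two start at the rail (2 to 6 mm gaps), the third 50 to 110 mm in front of the space between them.
- canister_b_top (a point): centre of its plunger's top, a 54 mm disc in a 60 mm bore. Pen-like catch: up (open) 108 mm above the canister's underside, caught down (sealed) 102.5. Pressed 12-13 mm below up (or to the stop) and let go, an open one stays down, a sealed one pops up; under 10 mm does nothing; solid stop at 13. Spring: 3 N up, 3.6 N sealed, 4.5 N at full press, so a 1-2 N touch finds the height without moving it.
- canister_c: one of three alike loose storage canisters, white ceramic, wooden collar and push-top: 90 mm across, rim 110 mm high, 0.6 to 1 kg, too wide to grip. Origin: centre of its underside, z up; yaw means nothing. Touching the rail, its origin is 54 mm from the rail's origin along the rail's -x. Two start at the rail (2 to 6 mm gaps), the third 50 to 110 mm in front of the space between them.
- canister_c_top (a point): centre of its plunger's top, a 54 mm disc in a 60 mm bore. Pen-like catch: up (open) 108 mm above the canister's underside, caught down (sealed) 102.5. Pressed 12-13 mm below up (or to the stop) and let go, an open one stays down, a sealed one pops up; under 10 mm does nothing; solid stop at 13. Spring: 3 N up, 3.6 N sealed, 4.5 N at full press, so a 1-2 N touch finds the height without moving it.
- mug: bystander, loose: white mug, 80 mm across (handle extra), 90 mm high. Origin at the centre of its underside.
- tumbler: bystander, loose: clear tumbler, 68 mm across, 95 mm high. Origin at the centre of its underside.
- bowl: bystander, loose: white bowl, 120 mm across, 50 mm high. Origin at the centre of its underside.
- salt: bystander, loose: turned wooden salt shaker, 42 mm across, 82 mm high, by one end of the row. Origin at the centre of its underside.
- pepper: bystander, loose: turned dark wooden pepper mill, 42 mm across, 105 mm high, by the other end of the row. Origin at the centre of its underside.

How it is judged:
By the outcome, as a careful person would: the job done as asked, in the order asked, and still so for the second after the job is handed in, with the robot touching nothing.
It also fails if it takes over 61 s, if anything falls off the work surface, if the arm or the gripper's body presses on something with over 40 N, if the wrist force passes 120 N, or if a joint passes its speed limit or range.

### The arm

A 6-joint arm with a two-finger parallel gripper is mounted at the origin on the work surface. World frame = base frame: x ahead of the robot, y to its left, z up, the work surface at z = 0. Lengths are in m, angles in degrees, forces in N, time in s.
With the tool pointing down it reaches from about 0.4 to 0.825 m from the base axis. Payload 7 kg.
Tool frame: the origin (TCP) lies on the centre line of the jaws, within the pads' length; the fingertips stand arm.tip_extent ahead of it and the grasp point (between the pads) is the TCP (arm.tip_extent is the distance from the TCP to the fingertips, in m); z points along the fingers, y is the line along which they close (so a half turn about z gives the same grasp; the last joint's range is limited). The gripper opens to 88 mm and grips with 3 to 60 N. Pads are 19 mm wide; open, the fingers measure 130 mm over their backs; the gripper's body (78 mm by 193 mm) begins 47 mm behind the grasp point.
Start: joints at [83.887, 20.546, 0.682, 0, -70.136, -16.507], TCP at [0.26, 0.623, 0.246] pointing down, gripper open.
Joint ranges: [-176.03, 176.03], [-82.01, 121.73], [-58.28, 71.71], [-173.87, 95.51], [-174.79, -0.11], [-173.66, 173.66]. Speed limits (degrees/s): [136.94, 136.94, 172.46, 180, 180, 180].

### API

Orientations are given as [roll, pitch, yaw] about the fixed x, y, z axes, in that order (R = Rz(yaw) Ry(pitch) Rx(roll)).
In Python, from bench import arm, eyes gives the robot as it stands (arm), with the cameras (eyes).
- The arm moves only by the shell command python3 shift.py 'ROWS' [FORCE]. ROWS is 1 to 5 rows, one to a line, with the numbers parted by commas; each row has 7 numbers: the opening from 0.0 (shut) to 1.0 (fully open), then dx, dy, dz in m, then a rotation vector rx, ry, rz in degrees; each row shifts and turns the commanded pose from where the row before left it, along the tool's axes as they then stand; what a row does not reach is not made up. A row lasts 1/10 s, in which the tool goes at most 0.05 m and 8.59 degrees, less where a joint would pass 70% of its speed; a pose out of reach is approached as far as the arm can. The fingers move at their own pace and stop on an object; FORCE is the grip in N (left out, the last holds). Time passes only in rows, so rows that do not move let the fingers close. It prints the time, the measured TCP pose, the force, the opening and the grip force at its end. Input that does not fit is refused with a message, and nothing moves.
- arm.read_state(): the state, without advancing time (a new reading comes with each control period).
- eyes.read_camera(name): name is "scene" or "top"; returns a dict with "color" (480x640x3 uint8, red, green, blue), "intrinsics" (3x3 intrinsics, pixels), "dist_coeffs" ([k1, k2, p1, p2, k3] as OpenCV has them; the pictures are not rectified), "R" (3x3) and "t" (3): a world point X has camera coordinates R X + t. Camera axes: x right, y down, z forward; pixel columns grow to the right and rows downward; lengths in m; the calibration is good to about 2 mm. A picture is of the moment at which its call begins. There is no depth.
- arm.hand_in(): hands the job in; it is judged then, once.
The state is a dict: "time_s": time; "joint_pos": joint angles; "qvel": joint speeds; "tau": joint torques, N m; "tool_pos": TCP position; "tcp_rot": TCP orientation; "ft_force": force on the tool from outside, world axes, zero at the start; "moment": the same for the moment, N m; "finger_gap": opening from 0.0 (shut) to 1.0 (fully open); "grasp_force": force on a finger pad.
Only numpy, scipy, OpenCV 4.12 (cv2) and the standard library are available. Lean on these libraries where they do the work, as an engineer would, in place of code of your own. Each camera call takes 0.05 s, during which the arm holds its last target. There are 200 camera calls.

## Working session

There is one attempt and no reset: what is moved stays moved. The work goes in short steps, Python scripts to look and compute and a shell command to move; the robot and the scene stay as the last step left them, time stands still between calls to the robot, and variables do not carry over. Pictures are saved under pics/ and viewed, at most 10 in all, crops included, and the job is handed in when it is done.

```bash
ls; mkdir -p pics; python3 - <<'E'
from bench import arm, eyes
import cv2
for n in ("top","scene"):
    c=eyes.read_camera(n); cv2.imwrite(f"pics/{n}0.png",c["color"][:,:,::-1])
    print(n,c["intrinsics"],c["dist_coeffs"],c["R"],c["t"])
print(arm.tip_extent,arm.read_state())
E
```

```text
bench.py
pics
shift.py
top [[576.44868784   0.         325.23199122]
 [  0.         576.44868784 231.99937798]
 [  0.           0.           1.        ]] [0.05779901 0.         0.         0.         0.        ] [[ 0.02898378 -0.99957145 -0.00410475]
 [-0.98200259 -0.02770716 -0.18682405]
 [ 0.18663026  0.00944574 -0.98238481]] [-0.05878744  0.53586195  1.42560974]
scene [[551.03839119   0.         310.31274048]
 [  0.         551.03839119 243.59092367]
 [  0.           0.           1.        ]] [-0.17466789  0.          0.          0.          0.        ] [[-0.61242177  0.79039982 -0.01441204]
 [ 0.49741719  0.37111381 -0.78412415]
 [-0.61442308 -0.48738349 -0.62043663]] [ 0.35738189 -0.15898969  1.69260595]
0.019 {'time_s': 0.1, 'joint_pos': array([ 8.38868371e+01,  2.05869665e+01,  6.39793014e-01, -1.62470765e-02,
       -7.01364300e+01, -1.65075527e+01]), 'qvel': array([-0.09338261, -0.04569463,  0.13451824,  0.08407746,  0.02683538,
        0.04950336]), 'tau': array([-2.48065655e-03, -5.84165955e+01,  2.93752116e+01,  7.01548308e+00,
        1.02076528e-02, -4.11791859e-05]), 'tool_pos': array([0.25949185, 0.62269189, 0.24473101]), 'tcp_rot': array([ 1.79915502e+02, -9.11254462e-03, -2.26262404e+01]), 'ft_force': array([-0.18671178, -0.60174145, -0.48352594]), 'moment': array([-0.03572161, -0.02696849,  0.0137212 ]), 'grasp_force': 0.0, 'finger_gap': 1.0022434415067687}
```

View pics/top0.png

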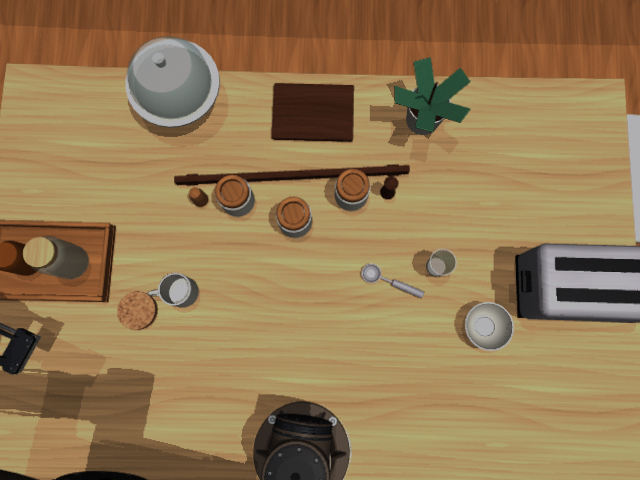

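View pics/scene0.png

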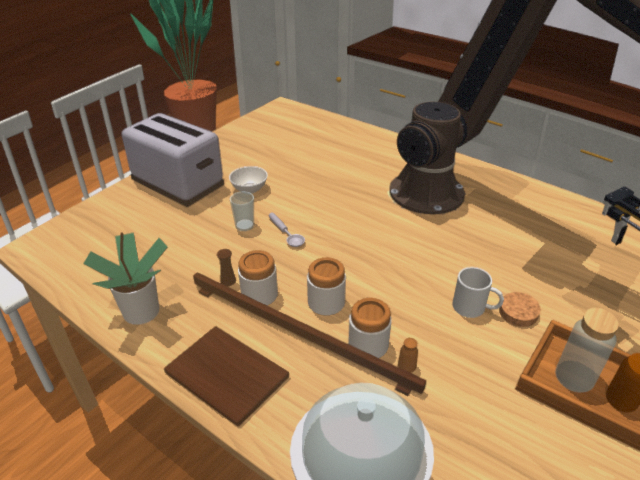

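The top picture shows the rail from (176,180) to (409,170). The canister tops are at about (233,191), (294,213) and (352,186), with the middle one out in front. Salt is at (198,196) and pepper at (389,187). I'll enlarge that area.

```bash
python3 - <<'E'
import cv2
i=cv2.imread("pics/top0.png")[155:245,170:415]
cv2.imwrite("pics/topc.png",cv2.resize(i,None,fx=3.25,fy=3.25,interpolation=cv2.INTER_CUBIC))
j=cv2.imread("pics/scene0.png")[240:400,190:430]
cv2.imwrite("pics/scenec.png",cv2.resize(j,None,fx=3.3333,fy=3.3333,interpolation=cv2.INTER_CUBIC))
E
```

```text
(no output)
```

View pics/topc.png

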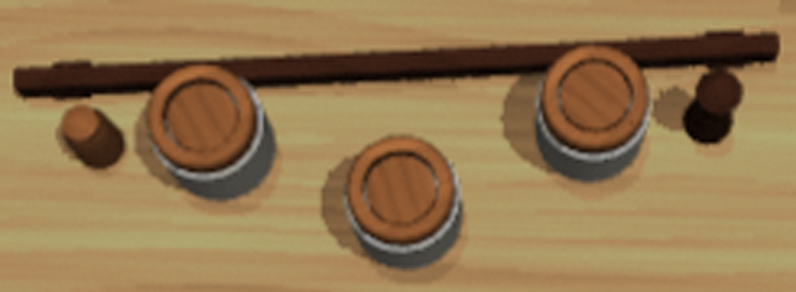

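View pics/scenec.png

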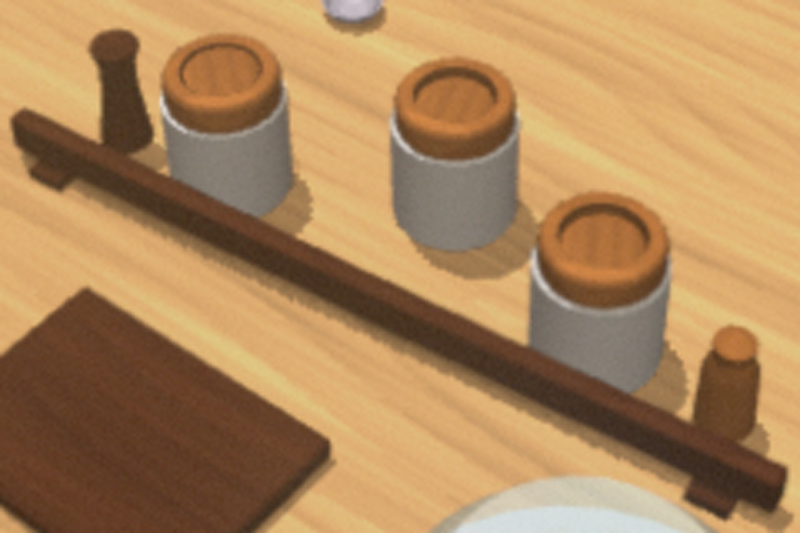

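The crops put the disc centres, in top-crop pixels, at (203,117), (401,189) and (594,97), and in scene-crop pixels at (603,236), (457,96) and (222,72). The rail ends are at about (16,81) and (778,46) in the top crop.

```bash
cat > h.py <<'E'
import numpy as np, cv2
from scipy.optimize import least_squares
from bench import arm, eyes
def ray(c,uv):
    p=cv2.undistortPoints(np.array([[uv]],float),c["intrinsics"],c["dist_coeffs"])[0,0]
    R,t=np.array(c["R"]),np.array(c["t"]); return -R.T@t, R.T@np.array([*p,1])
def atz(c,uv,z):
    o,d=ray(c,uv); return o+d*(z-o[2])/d[2]
def tri(rs):
    A=sum(np.eye(3)-np.outer(d,d)/(d@d) for o,d in rs); b=sum((np.eye(3)-np.outer(d,d)/(d@d))@o for o,d in rs)
    return np.linalg.solve(A,b)
E
python3 - <<'E'
from h import *
np.set_printoptions(precision=4,suppress=True)
T=eyes.read_camera("top");S=eyes.read_camera("scene")
tp=lambda x,y:(170+(x+.5)/3.25-.5,155+(y+.5)/3.25-.5)
sp=lambda x,y:(190+(x+.5)/3.3333-.5,240+(y+.5)/3.3333-.5)
for n,a,b in (("L",(203,117),(603,236)),("M",(401,189),(457,96)),("R",(594,97),(222,72))):
    print(n,atz(T,tp(*a),.108),atz(S,sp(*b),.106),tri([ray(T,tp(*a)),ray(S,sp(*b))]))
e=[atz(T,tp(*p),.036) for p in((16,81),(778,46))]
print(e,np.linalg.norm(e[0]-e[1]),(e[0]+e[1])/2)
d=(e[0]-e[1])[:2];print(np.degrees(np.arctan2(-d[0],d[1])))
print("salt,pepper top",atz(T,tp(83,122),.082),atz(T,tp(719,90),.105))
E
```

```text
L [0.6246 0.1908 0.108 ] [0.6243 0.1932 0.106 ] [0.6246 0.1921 0.1058]
M [0.5724 0.037  0.108 ] [0.5711 0.0397 0.106 ] [0.572  0.0385 0.1061]
R [ 0.6489 -0.1083  0.108 ] [ 0.6489 -0.1066  0.106 ] [ 0.649  -0.1077  0.1057]
[array([0.6688, 0.3557, 0.036 ]), array([ 0.7157, -0.2591,  0.036 ])] 0.6165548817360144 [0.6922 0.0483 0.036 ]
4.358048548373426
salt,pepper top [0.6246 0.2884 0.082 ] [ 0.6579 -0.2044  0.105 ]
```

```bash
cat >> h.py <<'E'
from scipy.spatial.transform import Rotation as Ro
def go(p,rpy=(180,0,4.4)):
    s=arm.read_state(); R=Ro.from_euler("xyz",s["tcp_rot"],degrees=True)
    print("shift tool",np.round(R.inv().apply(np.array(p)-s["tool_pos"]),4),"rotvec",np.round((R.inv()*Ro.from_euler("xyz",rpy,degrees=True)).as_rotvec(degrees=True),2),"t",s["time_s"],"F",np.round(s["ft_force"],2))
E
python3 -c "
from h import *
go((.6245,.1918,.170))"
python3 shift.py '0,0.0335,0.0172,0,0,0,0
0,0.0335,0.0172,0,0,0,0
0,0.0335,0.0172,0,0,0,0
0,0.0335,0.0172,0,0,0,0
0,0.0335,0.0172,0,0,0,0'
python3 shift.py '0,0.0335,0.0172,0,0,0,0
0,0.0335,0.0172,0,0,0,0
0,0.0335,0.0172,0,0,0,0
0,0.0335,0.0172,0,0,0,0
0,0.0335,0.0172,0,0,0,0'
python3 shift.py '0,0.0335,0.0172,0,0,0,0
0,0.0335,0.0172,0,0,0,0
0,0.0335,0.0172,0,0,0,0
0,0.0335,0.0172,0,0,0,0
0,0.0335,0.0172,0,0,0,0'
python3 shift.py '0,0,0,0,0,0,-6.75
0,0,0,0,0,0,-6.75
0,0,0,0,0,0,-6.75
0,0,0,0,0,0,-6.75
0,0,0,0,0,0,0'
python3 -c "
from h import *
go((.6245,.1918,.150))"
```

```text
time_s: 0.7
tool_pos: [0.3818, 0.4779, 0.2455]
tcp_rot: [180.0, 0.0, -22.6]
ft_force: [0.5, 0.2, 0.7]
finger_gap: 0.604
grasp_force: 0.0
time_s: 1.2
tool_pos: [0.5034, 0.3341, 0.2456]
tcp_rot: [180.0, 0.0, -22.6]
ft_force: [-0.5, -0.1, -0.3]
finger_gap: 0.15
grasp_force: 0.0
time_s: 1.7
tool_pos: [0.625, 0.1903, 0.2455]
tcp_rot: [180.0, 0.0, -22.6]
ft_force: [0.5, 0.4, -0.0]
finger_gap: 0.001
grasp_force: 0.0
time_s: 2.2
tool_pos: [0.6241, 0.1915, 0.2453]
tcp_rot: [180.0, 0.0, 4.5]
ft_force: [-0.1, 0.5, -0.1]
finger_gap: 0.001
grasp_force: 0.0
shift tool [ 0.0004 -0.0003  0.0953] rotvec [0.01 0.03 0.07] t 2.2 F [-0.15  0.52 -0.12]
```

```bash
python3 shift.py '0,0,0,0.037,0,0,0
0,0,0,0.037,0,0,0
0,0,0,0.037,0,0,0
0,0,0,0,0,0,0'
python3 shift.py '0,0,0,0.004,0,0,0
0,0,0,0,0,0,0'
python3 shift.py '0,0,0,0.002,0,0,0
0,0,0,0,0,0,0'
python3 shift.py '0,0,0,0.002,0,0,0
0,0,0,0,0,0,0'
python3 shift.py '0,0,0,0.001,0,0,0
0,0,0,0,0,0,0'
```

```text
time_s: 2.6
tool_pos: [0.621, 0.1901, 0.1291]
tcp_rot: [179.8, 0.5, 4.1]
ft_force: [0.2, 0.1, -0.4]
finger_gap: 0.003
grasp_force: 0.0
time_s: 2.8
tool_pos: [0.6253, 0.1921, 0.1323]
tcp_rot: [-180.0, -0.1, 4.3]
ft_force: [-1.0, -0.4, 0.4]
finger_gap: 0.005
grasp_force: 0.0
time_s: 3.0
tool_pos: [0.6248, 0.192, 0.1299]
tcp_rot: [-179.9, -0.1, 4.4]
ft_force: [0.6, -0.0, 0.2]
finger_gap: 0.004
grasp_force: 0.0
time_s: 3.2
tool_pos: [0.6243, 0.1917, 0.1268]
tcp_rot: [-180.0, -0.0, 4.4]
ft_force: [1.1, -1.1, -0.2]
finger_gap: 0.003
grasp_force: 0.0
time_s: 3.4
tool_pos: [0.6242, 0.1916, 0.1255]
tcp_rot: [180.0, 0.0, 4.4]
ft_force: [-0.2, -0.6, 0.4]
finger_gap: 0.003
grasp_force: 0.0
```

```bash
python3 shift.py '0,0,0,0.002,0,0,0
0,0,0,0,0,0,0
0,0,0,0,0,0,0'
python3 shift.py '0,0,0,0.002,0,0,0
0,0,0,0,0,0,0
0,0,0,0,0,0,0'
python3 shift.py '0,0,0,0.001,0,0,0
0,0,0,0,0,0,0
0,0,0,0,0,0,0'
```

```text
time_s: 3.7
tool_pos: [0.6242, 0.1916, 0.1234]
tcp_rot: [180.0, 0.0, 4.4]
ft_force: [0.4, -0.1, 0.1]
finger_gap: 0.009
grasp_force: 0.0
time_s: 4.0
tool_pos: [0.6244, 0.1917, 0.1219]
tcp_rot: [-180.0, -0.0, 4.4]
ft_force: [0.4, -0.1, 2.4]
finger_gap: 0.007
grasp_force: 1.0
time_s: 4.3
tool_pos: [0.6244, 0.1917, 0.1208]
tcp_rot: [-180.0, -0.0, 4.4]
ft_force: [0.1, -0.2, 3.7]
finger_gap: 0.006
grasp_force: 1.6
```

The left canister is sealed: contact came at a tip height of about 0.1025. Next is the middle one.

```bash
python3 shift.py '0,0,0,-0.01,0,0,0
0,0,0,-0.02,0,0,0
0,0,0,-0.015,0,0,0
0,0,0,0,0,0,0'
python3 -c "
from h import *
go((.572,.0382,.165))
go((.649,-.1077,.165))"
```

```text
time_s: 4.7
tool_pos: [0.6253, 0.1921, 0.1683]
tcp_rot: [-179.9, -0.2, 4.4]
ft_force: [0.3, 0.1, -0.9]
finger_gap: 0.009
grasp_force: 0.0
shift tool [-0.0649  0.1494  0.0029] rotvec [-0.08 -0.19 -0.01] t 4.7 F [ 0.34  0.07 -0.93]
shift tool [0.0007 0.3007 0.0029] rotvec [-0.08 -0.19 -0.01] t 4.7 F [ 0.34  0.07 -0.93]
```

```bash
python3 shift.py '0,-0.016,0.0374,0,0,0,0
0,-0.016,0.0374,0,0,0,0
0,-0.016,0.0374,0,0,0,0
0,-0.016,0.0374,0,0,0,0
0,0,0,0,0,0,0'
python3 shift.py '0,0,0,0,0,0,0
0,0,0,0.011,0,0,0
0,0,0,0.011,0,0,0
0,0,0,0.01,0,0,0
0,0,0,0.003,0,0,0'
python3 shift.py '0,0,0,0,0,0,0
0,0,0,0,0,0,0
0,0,0,0,0,0,0'
```

```text
time_s: 5.2
tool_pos: [0.5693, 0.0339, 0.1652]
tcp_rot: [180.0, 0.1, 4.2]
ft_force: [0.2, 0.0, -0.7]
finger_gap: 0.004
grasp_force: 0.0
time_s: 5.7
tool_pos: [0.5709, 0.0378, 0.1283]
tcp_rot: [180.0, 0.2, 4.4]
ft_force: [-0.2, -1.1, 0.1]
finger_gap: 0.003
grasp_force: 0.0
time_s: 6.0
tool_pos: [0.5722, 0.0377, 0.1309]
tcp_rot: [-180.0, -0.0, 4.4]
ft_force: [-0.4, -0.5, 0.2]
finger_gap: 0.005
grasp_force: 0.0
```

```bash
python3 shift.py '0,0,0,0.002,0,0,0
0,0,0,0.002,0,0,0
0,0,0,0,0,0,0
0,0,0,0,0,0,0'
python3 shift.py '0,0,0,0.002,0,0,0
0,0,0,0.001,0,0,0
0,0,0,0,0,0,0
0,0,0,0,0,0,0'
```

```text
time_s: 6.4
tool_pos: [0.5718, 0.0375, 0.1266]
tcp_rot: [180.0, 0.0, 4.4]
ft_force: [0.5, -0.9, 0.4]
finger_gap: 0.005
grasp_force: 0.0
time_s: 6.8
tool_pos: [0.5718, 0.0376, 0.1235]
tcp_rot: [180.0, 0.0, 4.4]
ft_force: [-0.9, -0.6, -0.0]
finger_gap: 0.004
grasp_force: 0.0
```

```bash
python3 shift.py '0,0,0,0.002,0,0,0
0,0,0,0.001,0,0,0
0,0,0,0,0,0,0
0,0,0,0,0,0,0'
python3 shift.py '0,0,0,-0.01,0,0,0
0,0,0,-0.02,0,0,0
0,0,0,-0.015,0,0,0
0,0,0,0,0,0,0
0,0,0,0,0,0,0'
python3 -c "
from h import *
go((.649,-.1077,.165))"
```

```text
time_s: 7.2
tool_pos: [0.5721, 0.0376, 0.1208]
tcp_rot: [-180.0, -0.0, 4.4]
ft_force: [-0.5, -0.8, 2.8]
finger_gap: 0.005
grasp_force: 1.6
time_s: 7.7
tool_pos: [0.5717, 0.0376, 0.1659]
tcp_rot: [-180.0, -0.0, 4.4]
ft_force: [-0.4, 0.4, -0.1]
finger_gap: 0.007
grasp_force: 0.0
shift tool [0.066  0.1508 0.0008] rotvec [-0.03 -0.03 -0.03] t 7.7 F [-0.42  0.41 -0.11]
```

The middle one is sealed too. The right one should therefore be open, so I'll feel it.

```bash
python3 shift.py '0,0.0165,0.0377,0,0,0,0
0,0.0165,0.0377,0,0,0,0
0,0.0165,0.0377,0,0,0,0
0,0.0165,0.0377,0,0,0,0
0,0,0,0,0,0,0'
python3 shift.py '0,0,0,0,0,0,0
0,0,0,0.011,0,0,0
0,0,0,0.011,0,0,0
0,0,0,0.01,0,0,0
0,0,0,0.003,0,0,0'
python3 shift.py '0,0,0,0,0,0,0
0,0,0,0,0,0,0
0,0,0,0,0,0,0'
python3 shift.py '0,0,0,0.002,0,0,0
0,0,0,0.002,0,0,0
0,0,0,0,0,0,0
0,0,0,0,0,0,0'
python3 shift.py '0,0,0,0.002,0,0,0
0,0,0,0.001,0,0,0
0,0,0,0,0,0,0
0,0,0,0,0,0,0'
```

```text
time_s: 8.2
tool_pos: [0.6499, -0.1117, 0.1636]
tcp_rot: [180.0, 0.1, 4.2]
ft_force: [0.4, -0.2, 0.1]
finger_gap: 0.005
grasp_force: 0.0
time_s: 8.7
tool_pos: [0.648, -0.107, 0.1286]
tcp_rot: [-180.0, 0.2, 4.4]
ft_force: [-1.0, 0.8, -0.2]
finger_gap: 0.002
grasp_force: 0.0
time_s: 9.0
tool_pos: [0.6495, -0.1076, 0.1311]
tcp_rot: [180.0, -0.1, 4.4]
ft_force: [-0.3, 0.4, -0.2]
finger_gap: 0.004
grasp_force: 0.0
time_s: 9.4
tool_pos: [0.6494, -0.1078, 0.1269]
tcp_rot: [180.0, -0.0, 4.4]
ft_force: [-0.8, 0.8, 2.1]
finger_gap: 0.004
grasp_force: 1.3
time_s: 9.8
tool_pos: [0.6494, -0.1078, 0.1237]
tcp_rot: [180.0, -0.0, 4.4]
ft_force: [0.9, -0.5, 3.9]
finger_gap: 0.008
grasp_force: 1.5
```

It is open, with contact at 0.127, so I'll press it to about 12.5–13 mm below up and watch the force.

```bash
python3 shift.py '0,0,0,0.003,0,0,0
0,0,0,0.003,0,0,0
0,0,0,0.003,0,0,0
0,0,0,0,0,0,0
0,0,0,0,0,0,0'
python3 shift.py '0,0,0,0.001,0,0,0
0,0,0,0,0,0,0
0,0,0,0,0,0,0'
python3 shift.py '0,0,0,0.0005,0,0,0
0,0,0,0,0,0,0
0,0,0,0,0,0,0'
```

```text
time_s: 10.3
tool_pos: [0.6494, -0.1077, 0.1145]
tcp_rot: [180.0, -0.0, 4.4]
ft_force: [1.1, 0.5, 3.8]
finger_gap: 0.004
grasp_force: 1.9
time_s: 10.6
tool_pos: [0.6494, -0.1078, 0.114]
tcp_rot: [180.0, -0.0, 4.4]
ft_force: [-0.1, 0.6, 6.7]
finger_gap: 0.005
grasp_force: 3.3
time_s: 10.9
tool_pos: [0.6494, -0.1078, 0.114]
tcp_rot: [180.0, -0.0, 4.4]
ft_force: [-1.3, 0.5, 9.0]
finger_gap: 0.003
grasp_force: 4.7
```

At the stop (z 0.114, 9 N). I'll release, lift, and feel it again.

```bash
python3 shift.py '0,0,0,-0.005,0,0,0
0,0,0,-0.007,0,0,0
0,0,0,-0.008,0,0,0
0,0,0,0,0,0,0
0,0,0,0,0,0,0'
python3 shift.py '0,0,0,0.005,0,0,0
0,0,0,0.003,0,0,0
0,0,0,0.002,0,0,0
0,0,0,0,0,0,0
0,0,0,0,0,0,0'
python3 shift.py '0,0,0,0.002,0,0,0
0,0,0,0.001,0,0,0
0,0,0,0,0,0,0
0,0,0,0,0,0,0'
```

```text
time_s: 11.4
tool_pos: [0.6488, -0.1077, 0.1329]
tcp_rot: [-180.0, 0.0, 4.4]
ft_force: [-0.1, 0.0, -0.2]
finger_gap: 0.003
grasp_force: 0.0
time_s: 11.9
tool_pos: [0.6492, -0.1078, 0.1228]
tcp_rot: [180.0, 0.0, 4.4]
ft_force: [0.5, -0.2, 0.9]
finger_gap: 0.005
grasp_force: 0.0
time_s: 12.3
tool_pos: [0.6494, -0.1078, 0.1205]
tcp_rot: [180.0, -0.0, 4.4]
ft_force: [-1.1, -0.4, 3.8]
finger_gap: 0.004
grasp_force: 1.7
```

The right one is now sealed, with no force until below 0.1228. Next I'll lift and go behind the middle canister, fingers half open and tilted 25° so they push low with the gripper body clear of the rim.

```bash
python3 shift.py '0,0,0,-0.01,0,0,0
0,0,0,-0.03,0,0,0
0,0,0,-0.04,0,0,0
0,0,0,0,0,0,0'
python3 -c "
from h import *
go((.480,.031,.20))"
```

```text
time_s: 12.7
tool_pos: [0.6521, -0.1081, 0.2068]
tcp_rot: [179.9, -0.5, 4.4]
ft_force: [0.7, 0.4, 0.5]
finger_gap: 0.005
grasp_force: 0.0
shift tool [-0.1609 -0.152   0.0051] rotvec [ 0.08 -0.53  0.03] t 12.7 F [0.65 0.45 0.52]
```

```bash
python3 shift.py '0.6,-0.032,-0.0304,0,0,0,0
0.6,-0.032,-0.0304,0,0,0,0
0.6,-0.032,-0.0304,0,0,0,0
0.6,-0.032,-0.0304,0,0,0,0
0.6,-0.032,-0.0304,0,0,0,0'
python3 shift.py '0.6,0,0,0,0,6.25,0
0.6,0,0,0,0,6.25,0
0.6,0,0,0,0,6.25,0
0.6,0,0,0,0,6.25,0
0.6,0,0,0,0,0,0'
python3 -c "
from h import *
go((.480,.031,.059),(180,-25,4.4))"
```

```text
time_s: 13.2
tool_pos: [0.4766, 0.0322, 0.2003]
tcp_rot: [-180.0, -0.0, 4.4]
ft_force: [0.8, 2.0, -0.2]
finger_gap: 0.397
grasp_force: 0.0
time_s: 13.7
tool_pos: [0.4716, 0.0271, 0.1953]
tcp_rot: [179.6, -24.5, 4.6]
ft_force: [0.0, -1.1, 0.3]
finger_gap: 0.598
grasp_force: 0.0
shift tool [-0.0487 -0.0041  0.1276] rotvec [0.31 0.5  0.14] t 13.7 F [ 0.05 -1.06  0.33]
```

```bash
python3 shift.py '0.6,-0.0122,-0.001,0.0319,0,0,0
0.6,-0.0122,-0.001,0.0319,0,0,0
0.6,-0.0122,-0.001,0.0319,0,0,0
0.6,-0.0122,-0.001,0.0319,0,0,0
0.6,0,0,0,0,0,0'
python3 shift.py '0.6,0,0,0,0,0,0
0.6,0,0,0,0,0,0'
python3 - <<'E'
from h import *
go((.522,.0343,.059),(180,-25,4.4))
go((.585,.039,.059),(180,-25,4.4))
T=eyes.read_camera("top")["color"][:,:,::-1]
cv2.imwrite("pics/top1.png",cv2.resize(T[155:275,190:415],None,fx=3.25,fy=3.25,interpolation=cv2.INTER_CUBIC))
E
```

```text
time_s: 14.2
tool_pos: [0.5092, 0.026, 0.102]
tcp_rot: [-178.1, -20.3, 4.4]
ft_force: [-0.5, -0.2, -0.1]
finger_gap: 0.6
grasp_force: 0.0
time_s: 14.4
tool_pos: [0.5093, 0.0271, 0.1053]
tcp_rot: [-178.0, -20.6, 4.4]
ft_force: [-0.1, -0.3, 0.2]
finger_gap: 0.599
grasp_force: 0.0
shift tool [-0.0039 -0.0045  0.0481] rotvec [-2.02  4.35 -0.06] t 14.4 F [-0.05 -0.31  0.23]
shift tool [ 0.0552 -0.0035  0.0704] rotvec [-2.02  4.35 -0.06] t 14.4 F [-0.05 -0.31  0.23]
```

View pics/top1.png

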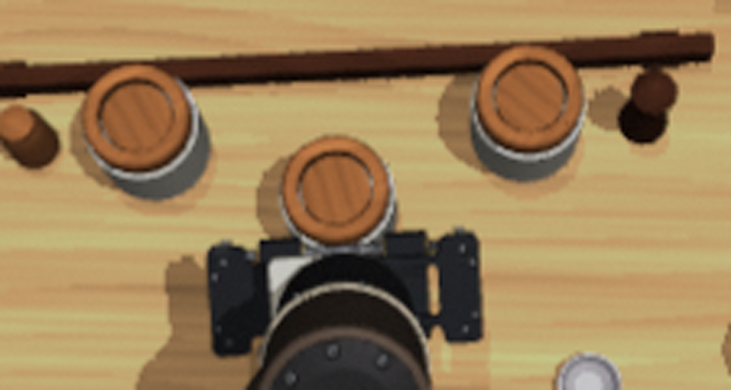

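The arm couldn't reach that tilted pose and stopped at z 0.105, short of the canister, which hasn't moved (337,188 in the crop). I'll go back up and use a smaller tilt of 10°.

```bash
python3 shift.py '0.6,0,0,-0.03,0,0,0
0.6,0,0,-0.03,0,0,0
0.6,0,0,0,2,0,0
0.6,0,0,0,0,-5,0
0.6,0,0,0,0,-5,0'
python3 shift.py '0.6,0,0,0,0,0,0
0.6,0,0,0,0,0,0'
python3 -c "
from h import *
print(np.round(arm.read_state()['joint_pos'],1))
go((.500,.0325,.12),(180,-10,4.4))"
```

```text
time_s: 14.95
tool_pos: [0.4874, 0.0247, 0.1627]
tcp_rot: [-176.0, -10.6, 5.3]
ft_force: [1.3, -1.2, 0.5]
finger_gap: 0.6
grasp_force: 0.0
time_s: 15.15
tool_pos: [0.4885, 0.0236, 0.161]
tcp_rot: [-176.1, -10.7, 5.1]
ft_force: [-0.2, 0.4, -0.3]
finger_gap: 0.595
grasp_force: 0.0
[ 26.    1.4 -37.    0.3 -40.2  69.3]
shift tool [ 0.0045 -0.0049  0.043 ] rotvec [-3.99 -0.68  0.71] t 15.15 F [-0.17  0.39 -0.34]
```

```bash
python3 shift.py '0.6,0,0,0,-4,-0.7,0.7
0.6,0.0015,-0.0025,0.015,0,0,0
0.6,0.0015,-0.0025,0.015,0,0,0
0.6,0.0015,0,0.013,0,0,0
0.6,0,0,0,0,0,0'
python3 shift.py '0.6,0,0,0,0,0,0
0.6,0,0,0,0,0,0'
python3 -c "
from h import *
print(np.round(arm.read_state()['joint_pos'],1))
go((.503,.0325,.065),(180,-10,4.4))"
```

```text
time_s: 15.65
tool_pos: [0.4978, 0.0287, 0.1173]
tcp_rot: [179.9, -9.7, 4.5]
ft_force: [-0.3, -0.2, 0.0]
finger_gap: 0.599
grasp_force: 0.0
time_s: 15.85
tool_pos: [0.4994, 0.0293, 0.1195]
tcp_rot: [180.0, -9.9, 4.5]
ft_force: [-0.3, -0.3, 0.1]
finger_gap: 0.597
grasp_force: 0.0
[ 28.9   6.  -41.4   7.4 -33.9  59.7]
shift tool [-0.0057 -0.003   0.0543] rotvec [0.02 0.07 0.05] t 15.85 F [-0.32 -0.34  0.1 ]
```

```bash
python3 shift.py '0.6,-0.002,-0.001,0.018,0,0,0
0.6,-0.002,-0.001,0.018,0,0,0
0.6,-0.0017,-0.001,0.018,0,0,0
0.6,0,0,0,0,0,0
0.6,0,0,0,0,0,0'
python3 -c "
from h import *
print(np.round(arm.read_state()['joint_pos'],1))
go((.523,.0345,.065),(180,-10,4.4))
go((.5875,.0394,.065),(180,-10,4.4))"
```

```text
time_s: 16.35
tool_pos: [0.503, 0.0324, 0.0651]
tcp_rot: [179.9, -9.9, 4.5]
ft_force: [0.0, -0.2, -0.2]
finger_gap: 0.597
grasp_force: 0.0
[ 28.9  11.4 -45.4  10.  -24.6  56.8]
shift tool [ 0.0198 -0.0006  0.0035] rotvec [0.06 0.13 0.05] t 16.35 F [ 0.02 -0.24 -0.22]
shift tool [ 0.0835 -0.0005  0.0146] rotvec [0.06 0.13 0.05] t 16.35 F [ 0.02 -0.24 -0.22]
```

```bash
python3 shift.py '0.6,0.0059,0,0.00104,0,0,0
0.6,0.0059,0,0.00104,0,0,0
0.6,0.004,0,0.0007,0,0,0
0.6,0.002,0,0.00035,0,0,0
0.6,0.002,0,0.00035,0,0,0'
python3 shift.py '0.6,0.002,0,0.00035,0,0,0
0.6,0.003,0,0.0005,0,0,0
0.6,0.004,0,0.0007,0,0,0
0.6,0.005,0,0.0009,0,0,0
0.6,0.005,0,0.0009,0,0,0'
python3 shift.py '0.6,0.005,0,0.0009,0,0,0
0.6,0.005,0,0.0009,0,0,0
0.6,0.005,0,0.0009,0,0,0
0.6,0.003,0,0.0005,0,0,0
0.6,0.002,0,0.0003,0,0,0'
python3 shift.py '0.6,0,0,0,0,0,0
0.6,0,0,0,0,0,0'
python3 - <<'E'
from h import *
go((.5875,.0394,.065),(180,-10,4.4))
for n,(a,b,c,d) in (("top",(155,275,190,415)),("scene",(220,400,190,430))):
    T=eyes.read_camera(n)["color"][a:b,c:d,::-1]
    cv2.imwrite(f"pics/{n}2.png",cv2.resize(T,None,fx=3.25,fy=3.25,interpolation=cv2.INTER_CUBIC))
E
```

```text
time_s: 16.85
tool_pos: [0.5233, 0.0339, 0.0645]
tcp_rot: [180.0, -9.9, 4.4]
ft_force: [-0.1, 0.2, -0.8]
finger_gap: 0.602
grasp_force: 0.0
time_s: 17.35
tool_pos: [0.5405, 0.0345, 0.0637]
tcp_rot: [179.9, -9.6, 4.4]
ft_force: [-7.1, 0.1, 4.5]
finger_gap: 0.603
grasp_force: 3.5
time_s: 17.85
tool_pos: [0.5609, 0.0361, 0.0636]
tcp_rot: [179.9, -9.7, 4.4]
ft_force: [-7.4, -0.7, 4.9]
finger_gap: 0.605
grasp_force: 3.6
time_s: 18.05
tool_pos: [0.5611, 0.0362, 0.0637]
tcp_rot: [179.9, -9.7, 4.4]
ft_force: [-4.9, -1.3, 2.8]
finger_gap: 0.605
grasp_force: 2.9
shift tool [ 0.0264 -0.0011  0.0032] rotvec [0.11 0.31 0.01] t 18.05 F [-4.86 -1.27  2.8 ]
```

View pics/scene2.png

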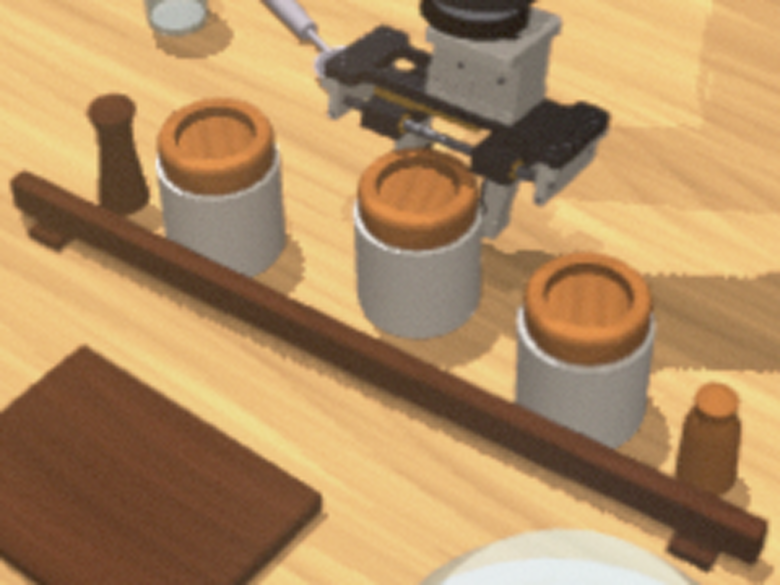

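The canister, with its top at (418,188) in the crop, is sliding upright and centred between the fingers. I'll keep going.

```bash
python3 shift.py '0.6,0.003,0,0.0005,0,0,0
0.6,0.004,0,0.0007,0,0,0
0.6,0.004,0,0.0007,0,0,0
0.6,0.003,0,0.0005,0,0,0
0.6,0.003,0,0.0005,0,0,0'
python3 shift.py '0.6,0.002,0,0.0003,0,0,0
0.6,0.002,0,0.0003,0,0,0
0.6,0.001,0,0.0002,0,0,0
0.6,0.001,0,0.0002,0,0,0'
python3 shift.py '0.6,0.001,0,0.0002,0,0,0
0.6,0.001,0,0.0002,0,0,0'
```

```text
time_s: 18.65
tool_pos: [0.5782, 0.0377, 0.0637]
tcp_rot: [179.9, -9.7, 4.4]
ft_force: [-6.3, -1.2, 3.4]
finger_gap: 0.607
grasp_force: 3.3
time_s: 19.05
tool_pos: [0.5842, 0.0381, 0.0637]
tcp_rot: [179.9, -9.7, 4.4]
ft_force: [-6.1, -0.8, 3.4]
finger_gap: 0.597
grasp_force: 3.3
time_s: 19.25
tool_pos: [0.5862, 0.0383, 0.0637]
tcp_rot: [179.9, -9.7, 4.4]
ft_force: [-7.2, -0.6, 3.1]
finger_gap: 0.598
grasp_force: 3.4
```

```bash
python3 shift.py '0.6,0.001,0,0.0002,0,0,0
0.6,0.001,0,0.0002,0,0,0'
python3 shift.py '0.6,0.001,0,0.0002,0,0,0'
python3 shift.py '0.6,0.001,0,0.0002,0,0,0'
python3 shift.py '0.6,0.001,0,0.0002,0,0,0'
```

```text
time_s: 19.45
tool_pos: [0.5883, 0.0385, 0.0637]
tcp_rot: [179.9, -9.7, 4.4]
ft_force: [-6.9, -0.5, 3.3]
finger_gap: 0.599
grasp_force: 3.4
time_s: 19.55
tool_pos: [0.5893, 0.0385, 0.0637]
tcp_rot: [179.9, -9.7, 4.4]
ft_force: [-6.6, -0.4, 4.4]
finger_gap: 0.601
grasp_force: 3.5
time_s: 19.65
tool_pos: [0.5903, 0.0386, 0.0637]
tcp_rot: [179.9, -9.7, 4.4]
ft_force: [-6.2, -0.4, 4.9]
finger_gap: 0.598
grasp_force: 3.5
time_s: 19.75
tool_pos: [0.5913, 0.0387, 0.0637]
tcp_rot: [179.9, -9.7, 4.4]
ft_force: [-7.2, -0.5, 4.4]
finger_gap: 0.6
grasp_force: 3.5
```

```bash
python3 shift.py '0.6,0.001,0,0.0002,0,0,0' | grep -E "pos|ft"
python3 shift.py '0.6,0.001,0,0.0002,0,0,0'| grep -E "pos|ft"
python3 shift.py '0.6,0.001,0,0.0002,0,0,0'| grep -E "pos|ft"
```

```text
tool_pos: [0.5923, 0.0388, 0.0637]
ft_force: [-6.6, 0.2, 4.2]
tool_pos: [0.5933, 0.0388, 0.0636]
ft_force: [-7.2, -0.6, 4.9]
tool_pos: [0.5943, 0.0389, 0.0636]
ft_force: [-7.4, 0.1, 5.1]
```

```bash
python3 - <<'E'
from h import *
for n,(a,b,c,d) in (("top",(155,245,170,415)),("scene",(240,400,190,430))):
    T=eyes.read_camera(n)["color"][a:b,c:d,::-1]
    f=3.25 if n=="top" else 3.3333
    cv2.imwrite(f"pics/{n}3.png",cv2.resize(T,None,fx=f,fy=f,interpolation=cv2.INTER_CUBIC))
E
```

```text
(no output)
```

View pics/top3.png

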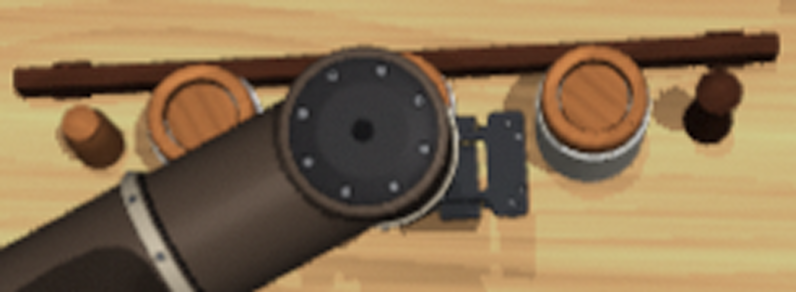

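View pics/scene3.png

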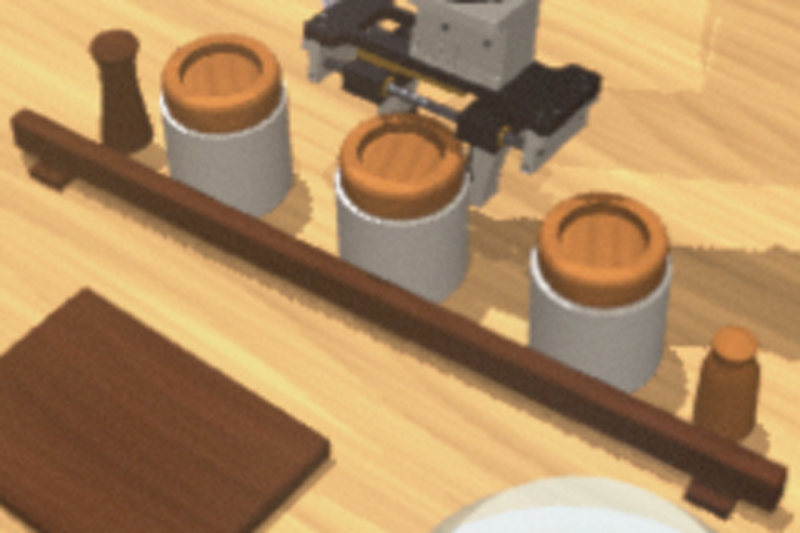

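The middle canister's disc is at about (403,153) in the scene crop, and its base is not yet at the rail. I'll compute its position.

```bash
python3 - <<'E'
from h import *
S=eyes.read_camera("scene")
sp=lambda x,y:(190+(x+.5)/3.3333-.5,240+(y+.5)/3.3333-.5)
n=np.array([np.cos(np.radians(4.36)),np.sin(np.radians(4.36))])
for p in((603,236),(222,72),(403,153)):
    q=atz(S,sp(*p),.106);print(q,n@(q[:2]-[.692,.048]))
E
```

```text
[0.62425274 0.19315398 0.106     ] -0.05651616760215313
[ 0.64890597 -0.10662366  0.106     ] -0.054724267720559064
[0.63869193 0.04531859 0.106     ] -0.05335764773039236
```

By comparison with its neighbours it has a gap of about 2–3 mm left. I'll creep forward until it contacts the rail.

```bash
python3 shift.py '0.6,0.001,0,0.0002,0,0,0' | grep -E "pos|ft"
python3 shift.py '0.6,0.001,0,0.0002,0,0,0'| grep -E "pos|ft"
python3 shift.py '0.6,0.0007,0,0.0001,0,0,0'| grep -E "pos|ft"
python3 shift.py '0.6,0.0007,0,0.0001,0,0,0'| grep -E "pos|ft"
```

```text
tool_pos: [0.5952, 0.0389, 0.0636]
ft_force: [-10.4, 0.9, 6.9]
tool_pos: [0.5955, 0.0388, 0.0634]
ft_force: [-13.4, 1.6, 8.9]
tool_pos: [0.5956, 0.0388, 0.0632]
ft_force: [-13.4, 1.5, 10.3]
tool_pos: [0.5957, 0.0387, 0.0632]
ft_force: [-17.1, 2.5, 11.7]
```

It is against the rail. Backing off, then up and clear.

```bash
python3 shift.py '0.6,-0.003,0,-0.0005,0,0,0
0.6,-0.006,0,-0.001,0,0,0
0.6,-0.015,0,-0.0026,0,0,0
0.6,-0.02,0,-0.0035,0,0,0
0.6,-0.02,0,-0.0035,0,0,0'
python3 shift.py '0.6,-0.005,0,-0.03,0,0,0
0.6,0,0,-0.04,0,0,0
0.6,0,0,-0.04,0,0,0
0.6,-0.03,0,0,0,0,0
0.6,-0.03,0,0,0,0,0'
python3 shift.py '0.6,0,-0.03,0,0,0,0
0.6,0,-0.04,0,0,0,0
0.6,0,-0.04,0,0,0,0
0.6,0,-0.04,0,0,0,0
0.6,0,-0.03,0,0,0,0'
python3 shift.py '0.6,0,0,0,0,0,0
0.6,0,0,0,0,0,0'
python3 - <<'E'
from h import *
o=[]
for n,(a,b,c,d) in (("top",(155,245,170,415)),("scene",(240,400,190,430))):
    T=eyes.read_camera(n)["color"][a:b,c:d,::-1]
    f=3.25 if n=="top" else 3.3333
    o.append(cv2.resize(T,None,fx=f,fy=f,interpolation=cv2.INTER_CUBIC))
w=[cv2.copyMakeBorder(i[:,:800],0,0,0,800-min(800,i.shape[1]),cv2.BORDER_CONSTANT) for i in o]
v=np.vstack(w); print(v.shape); cv2.imwrite("pics/fin.png",v[:292]); cv2.imwrite("pics/fins.png",v[292:])
E
```

```text
time_s: 21.1
tool_pos: [0.5346, 0.0351, 0.0643]
tcp_rot: [180.0, -9.9, 4.4]
ft_force: [-1.0, 0.2, 0.4]
finger_gap: 0.605
grasp_force: 0.0
time_s: 21.6
tool_pos: [0.4527, 0.0293, 0.163]
tcp_rot: [-179.9, -10.1, 4.4]
ft_force: [-0.8, 0.3, -1.3]
finger_gap: 0.599
grasp_force: 0.0
time_s: 22.1
tool_pos: [0.4381, 0.2108, 0.1619]
tcp_rot: [-180.0, -10.0, 4.5]
ft_force: [1.0, -0.4, -0.5]
finger_gap: 0.6
grasp_force: 0.0
time_s: 22.3
tool_pos: [0.4379, 0.2088, 0.1612]
tcp_rot: [180.0, -9.9, 4.5]
ft_force: [-0.6, -0.8, -1.5]
finger_gap: 0.599
grasp_force: 0.0
(825, 800, 3)
```

View pics/fin.png

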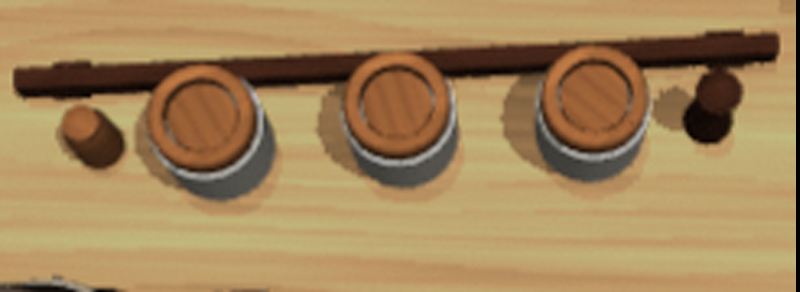

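View pics/fins.png

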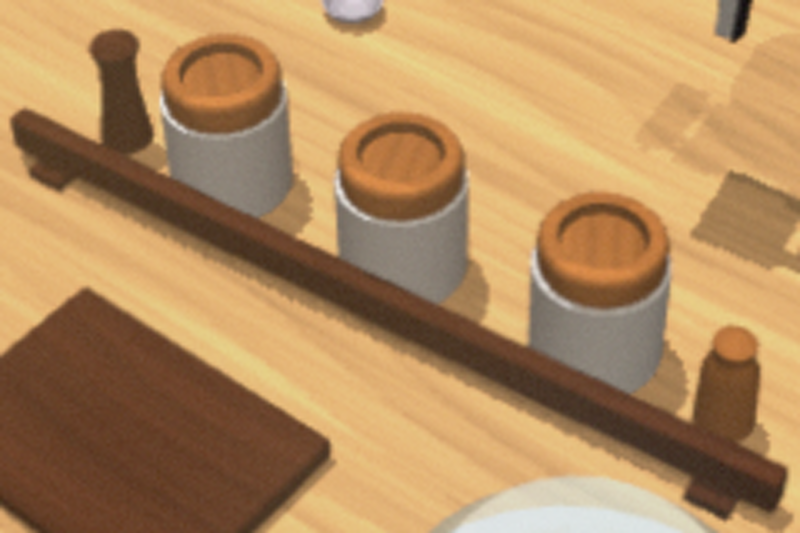

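All three canisters stand upright along the rail, with tops at (203,117), (397,105) and (594,97) in the top crop. Salt and pepper haven't moved, and the arm is clear.

```bash
python3 -c "
from bench import arm, eyes
print(arm.hand_in())"
```

```text
the job is handed in; nothing more can be done
None
```

The job is handed in: I clicked the one open canister (right) shut, felt the other two as already sealed, and slid the front one upright against the rail, with salt and pepper unmoved and the other things never touched; I got no verdict back.

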